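Sweep the herb balls into the counting tray's trough

ROBOT

A 6-joint arm with a two-finger parallel gripper is mounted at the origin on a cart in front of the work surface, level with it; the furniture and walls round the work are solid. World frame = base frame: x ahead of the robot, y to its left, z up, the work surface at z = 0. Lengths are in m, angles in rad, forces in N, time in s.
With the tool pointing down it reaches from about 0.275 to 0.825 m from the base axis. Payload 5.2 kg.
Tool frame: the origin (TCP) lies at the very end of the fingers, on their centre line; the grasp point (between the pads) lies 19 mm behind it; y points along the fingers, z is the direction in which the jaws open and shut, and the axes are right-handed (so a half turn about y gives the same grasp; the last joint's range is limited). The gripper opens to 93 mm and grips with 3 to 60 N. Pads are 15 mm wide; open, the fingers measure 128 mm over their backs; the gripper's body (75 mm by 188 mm) begins 65 mm behind the grasp point.
Start: joints at [0.935, 0.259, 1.535, -0, 1.348, -0.203], TCP at [0.231, 0.499, 0.219] pointing down, gripper open.
Joint ranges: [-3.14, 3.14], [-0.91, 2.08], [0.19, 2.58], [-1.22, 4.36], [0.22, 2.71], [-3.12, 3.12]. Speed limits (rad/s): [2.57, 2.57, 3.14, 3.14, 3.14, 3.14].

INTERFACE

Orientations are given as a unit quaternion [x, y, z, w].
In Python, from station import monitor, eyes, job gives the robot as it stands. The module is installed in compiled form; this text tells all that it offers.
- The arm moves only by the tool jog_arm, never from a script. Its argument "commands" is a list of rows, each an object of numbers: "ax", "ay", "az": the turn, a rotation vector about the tool's x, y, z in rad; "tx", "ty", "tz": the shift along the tool's x, y, z in mm; "claw": the opening, from 0 (shut) to 1 (fully open). A call has 1 to 20 rows; each row is the pose to reach, as a shift and turn from the pose commanded when the call began, along the tool's axes at that moment; what a row does not reach only later rows make up. A row lasts 1/12 s, in which the tool goes at most 41.7 mm and 7.16 degrees, less where a joint would pass 70% of its speed; a pose out of reach is approached as far as the arm can. A call with a gripper value outside its range is refused whole. The fingers move at their own pace and stop on an object; the grip force is fixed at half the most. Time passes only in rows, so rows that repeat a pose let the fingers close. It gives the time, the measured TCP pose, the force and the opening at its end, in the units of the state.
- monitor.sense(): the state, without advancing time (a new reading comes with each control period).
- eyes.snapshot(name): name is "scene" or "top" or "wrist"; returns a dict with "frame" (384x512x3 uint8, blue, green, red), "fx", "fy", "cx", "cy" (pixels), "extrinsics" (4x4, takes a point from camera to world coordinates). Camera axes: x right, y up, looking along -z (the intrinsics and any distortion apply to the point x, -y, -z); pixel columns grow to the right and rows downward; lengths in m; the calibration is good to about 2 mm. The wrist camera is an equidistant fisheye: a pixel r from the principal point sees the ray r / f radians off the axis. A picture is of the moment at which its call begins. There is no depth.
- job.sign_off(): hands the job in, once; it reports no verdict.
The state is a dict: "clock": time; "joints": joint angles; "qvel": joint speeds; "joint_efforts": joint torques, N m; "position": TCP position; "ee_rot": TCP orientation; "ft_force": force on the tool from outside, world axes, zero at the start; "wrist_torque": the same for the moment, N m; "opening": opening from 0.0 (shut) to 1.0 (fully open).
Only numpy, scipy, OpenCV 4.12 (cv2) and the standard library are available. Lean on these libraries where they do the work, as an engineer would, in place of code of your own. Each camera call takes 0.05 s, during which the arm holds its last target. There are 200 camera calls.

TASK

Sweep the three brown herb balls off the platform of the white counting tray into the sunken trough along its right-hand side, pushing them along the surface with the fingertips; do not pick up or lift them. Leave the little gold vial standing where it is on the tray, and do not disturb the jars and the tape roll.

Things in the scene. Friction and masses are not known exactly. Their poses are not given: they have to be found in the camera images.
- counting_tray: white plastic counting tray, fixed, 226 mm (x) by 180 mm (y); origin: centre of its underside, on the table. x points roughly away from the robot, y to the robot's left; it stands turned by up to 0.2 rad. Flat platform, top 28 mm above the table, y = -41 to +85 mm. Rim 5 mm thick, top at 34 mm, on all four sides, none between platform and trough
- platform (a point): middle of the platform's top, tray y = +15 mm, axes as the tray. Balls and vial stand in four lanes side by side, at x = -72, -24, +24 and +72 mm (each up to 5 mm off) and within 20 mm of y = 0 here; which is in which lane varies
- trough (a point): centre of the floor of the sunken trough along the tray's right-hand (-y) side, tray y = -63 mm, axes as the tray; 44 mm wide, 216 mm long (x), floor grey, 4 mm above the table: what is pushed off the platform's edge towards -y drops 24 mm into it
- ball_a (a point): a dark brown lumpy hand-rolled herb ball, about 18x20x15 mm, 10 to 17 g, at first on the tray's platform; the point is the ball's centre (about 7 mm above what it lies on). It slides and rolls a little when pushed, and does not roll off by itself
- ball_b (a point): a dark brown lumpy hand-rolled herb ball, about 18x20x15 mm, 10 to 17 g, at first on the tray's platform; the point is the ball's centre (about 7 mm above what it lies on). It slides and rolls a little when pushed, and does not roll off by itself
- ball_c (a point): a dark brown lumpy hand-rolled herb ball, about 18x20x15 mm, 10 to 17 g, at first on the tray's platform; the point is the ball's centre (about 7 mm above what it lies on). It slides and rolls a little when pushed, and does not roll off by itself
- vial: gold screw-cap vial, 22 mm across, 29 mm tall, standing upright in one of the four lanes on the tray's platform, to be left standing; its origin is the centre of its underside, z up
- low_jar: jar with black lid, 59 mm across, 46 mm tall, on the table to the left of the tray at its far end; its origin is the centre of its underside, z up
- tall_jar: jar with black lid, 63 mm across, 66 mm tall, on the table beyond the tray, to the right; left of and behind it an open case with its lid raised stands at the back of the table; its origin is the centre of its underside, z up
- tape: roll of tan tape lying flat, 96 mm across, 48 mm tall, on the table to the left of the green press; its origin is the centre of its underside, z up
- pill_press: green hand press, fixed to the table left of the tray, not used but to be kept clear of: it is 0.30 m tall; from its origin (underside, below the ram, x away from the robot) it reaches 68 mm (base) and, above 0.17 m, 99 mm (lever) to -x, 100 mm to +x and 62 mm to either side

How it is judged:
By the outcome, as a careful person would: the job done as asked, in the order asked, and still so for the second after the job is handed in, with the robot touching nothing.
It also fails if it takes over 54 s, if anything falls off the work surface, if the arm or the gripper's body presses on something with over 40 N, if the wrist force passes 120 N, or if a joint passes its speed limit or range.

## Working session

There is one attempt and no reset: what is moved stays moved. The work goes in short steps, Python scripts to look and compute and a tool call to move; the robot and the scene stay as the last step left them, time stands still between calls to the robot, and variables do not carry over. Pictures are saved under pics/ and viewed, about 8 in all and at most 12, crops included, and the job is handed in when it is done.

Besides the shell and the picture viewer there is one more tool, called as name(argument=value, ...) on one line, values as JSON. jog_arm: Moves the arm, as the interface text tells. Its arguments: {"type":"object","properties":{"commands":{"type":"array"}},"required":["commands"]}

```bash
mkdir -p pics; python3 - <<'E'
from station import monitor, eyes
import cv2, json, numpy as np
s=monitor.sense(); print(s['clock'],s['position'],s['ee_rot'],s['opening'])
for n in ("top","scene"):
    d=eyes.snapshot(n); cv2.imwrite(f'pics/{n}0.png',d['frame'])
    np.savez(f'{n}0.npz',**{k:np.array(v) for k,v in d.items()})
    print(n,d['fx'],d['fy'],d['cx'],d['cy'],np.round(d['extrinsics'],4).tolist(),[k for k in d])
E
```

```text
0.0 [0.23032961 0.49885213 0.21783219] [ 0.69118928 -0.15208862  0.15158402 -0.6900353 ] 1.0003317577945554
top 346.75533663240117 346.75533663240117 258.5732076765688 194.57464934209736 [[-0.0233, 0.9948, -0.0994, 0.4753], [-0.9991, -0.0266, -0.0329, 0.0065], [-0.0354, 0.0985, 0.9945, 0.9476], [0.0, 0.0, 0.0, 1.0]] ['frame', 'fx', 'fy', 'cx', 'cy', 'extrinsics']
scene 356.61805750370826 356.61805750370826 261.9975215922169 187.9860794264079 [[0.7135, 0.5099, -0.4806, 0.0843], [-0.7005, 0.5353, -0.472, -0.4015], [0.0165, 0.6734, 0.7391, 0.7479], [0.0, 0.0, 0.0, 1.0]] ['frame', 'fx', 'fy', 'cx', 'cy', 'extrinsics']
```

View pics/top0.png

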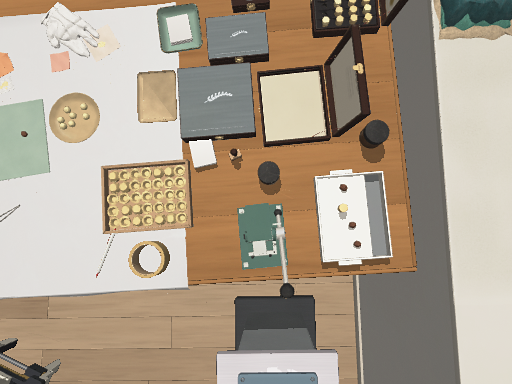

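View pics/scene0.png

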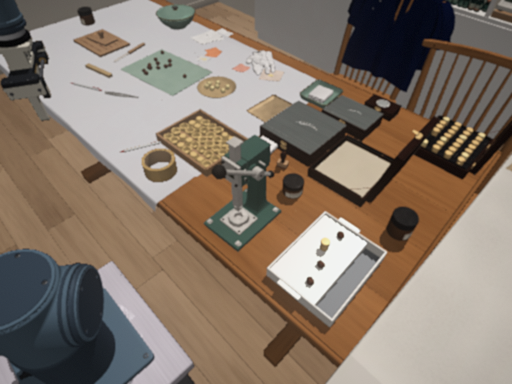

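The top view shows the tray at about (316–392, 171–264). The balls are at (343,187), (352,225) and (357,244), and the vial is at (343,208) in the second-farthest lane. I'll zoom in for precise values.

```bash
cat > h.py <<'E'
import numpy as np, cv2
def load(n): return dict(np.load(n))
def ray(d,u,v):
    r=np.array([(u-d['cx'])/d['fx'],-(v-d['cy'])/d['fy'],-1.0]); E=d['extrinsics']
    return E[:3,3],E[:3,:3]@r
def at(d,u,v,z):
    o,r=ray(d,u,v); return (o+r*(z-o[2])/r[2])
def proj(d,p):
    E=d['extrinsics']; q=E[:3,:3].T@(np.array(p)-E[:3,3]); return d['cx']+d['fx']*q[0]/-q[2], d['cy']-d['fy']*q[1]/-q[2]
def T(x,y,yaw):
    return lambda a,b:(x+np.cos(yaw)*a-np.sin(yaw)*b, y+np.sin(yaw)*a+np.cos(yaw)*b)
E
python3 - <<'E'
from h import *
d=load('top0.npz'); f=d['frame']
c=cv2.resize(f[165:270,305:405],None,fx=6,fy=5.7,interpolation=cv2.INTER_CUBIC); 
c=cv2.resize(f[168:268,305:405],(600,600),interpolation=cv2.INTER_CUBIC)
cv2.imwrite('pics/top0c.png',c)
d=load('scene0.npz'); cv2.imwrite('pics/scene0c.png',cv2.resize(d['frame'][205:325,260:390],(780,600)[:2] if 0 else (650,600),interpolation=cv2.INTER_CUBIC))
for n in ('top0.npz','scene0.npz'):
    d=load(n); f=d['frame'].astype(int); m=np.zeros(f.shape[:2],np.uint8)
    (r0,r1,c0,c1)=(176,255,320,372) if n[0]=='t' else (225,300,285,350)
    m[r0:r1,c0:c1]=(f.sum(2)<400)[r0:r1,c0:c1]
    k,l,st,ce=cv2.connectedComponentsWithStats(m)
    for i in range(1,k):
        if st[i,4]>5: print(n,ce[i].round(1),st[i,4],at(d,*ce[i],0.035)[:2].round(4))
E
```

```text
top0.npz [367.9 178.4] 43 [ 0.6014 -0.2518]
top0.npz [343.  187.1] 42 [ 0.5802 -0.1857]
top0.npz [338.8 209.2] 10 [ 0.5225 -0.1722]
top0.npz [351.9 224.6] 37 [ 0.4817 -0.2042]
top0.npz [320.3 247. ] 25 [ 0.4256 -0.1201]
top0.npz [356.9 243.8] 39 [ 0.432  -0.2144]
scene0.npz [292.7 232.7] 300 [ 0.4989 -0.1025]
scene0.npz [339.8 235.2] 42 [ 0.5759 -0.1869]
scene0.npz [322.9 247.8] 50 [ 0.5181 -0.181 ]
scene0.npz [319.8 264.6] 48 [ 0.4781 -0.2044]
scene0.npz [334.9 283.2] 107 [ 0.4661 -0.2566]
scene0.npz [309.3 281.4] 55 [ 0.4292 -0.215 ]
scene0.npz [288.5 296.2] 59 [ 0.371  -0.2066]
scene0.npz [301.5 298.7] 6 [ 0.3867 -0.2295]
```

View pics/top0c.png

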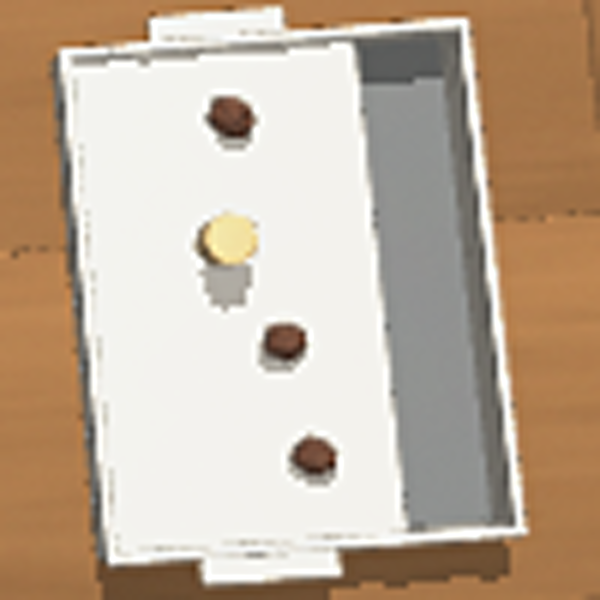

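The crop shows the rim corners at (60,50), (466,18), (523,533) and (108,563). The balls are at (231,117), (284,341) and (314,456), the vial cap is at (230,239), and the platform edge runs from (356,42) to (406,531).

```bash
python3 - <<'E'
from h import *
from scipy.spatial.transform import Rotation as R
from station import monitor
d=load('top0.npz')
px=lambda a,b:(305+(a-3)/6+0.0,168+(b-3)/6)
loc=np.array([[113,90],[113,-90],[-113,-90],[-113,90]])/1000
W=np.array([at(d,*px(*p),0.034)[:2] for p in [(60,50),(466,18),(523,533),(108,563)]])
print(W.round(4), [np.linalg.norm(W[i]-W[(i+1)%4]).round(4) for i in range(4)])
c=W.mean(0); A=(W-c).T@loc; yaw=np.arctan2(A[1,0]-A[0,1],A[0,0]+A[1,1]); print('tray',c,yaw)
Ri=np.array([[np.cos(yaw),np.sin(yaw)],[-np.sin(yaw),np.cos(yaw)]])
for n,p,z in [('b_far',(231,117),.036),('vial',(230,239),.057),('b_mid',(284,341),.036),('b_near',(314,456),.036),('edge1',(356,42),.028),('edge2',(406,531),.028)]:
    w=at(d,*px(*p),z)[:2]; print(n,w.round(4),(Ri@(w-c)*1000).round(1))
s=monitor.sense(); r=R.from_quat(s['ee_rot']).as_matrix(); print(r.round(3)); 
E
```

```text
[[ 0.6125 -0.1126]
 [ 0.6216 -0.2904]
 [ 0.398  -0.3016]
 [ 0.3889 -0.1244]] [np.float64(0.178), np.float64(0.2238), np.float64(0.1774), np.float64(0.2239)]
tray [ 0.50525505 -0.20722929] 0.0513427283672718
b_far [ 0.5804 -0.1856] [76.2 17.7]
vial [ 0.5258 -0.1783] [22.  27.8]
b_mid [ 0.4823 -0.2037] [-22.8   4.7]
b_near [ 0.4327 -0.2141] [-72.8  -3.1]
edge1 [ 0.6132 -0.2437] [106.  -41.9]
edge2 [ 0.3994 -0.2538] [-108.1  -41. ]
[[ 0.908 -0.001  0.419]
 [-0.419 -0.001  0.908]
 [-0.    -1.    -0.002]]
```

Tray pose is found: centre (0.505, −0.207), yaw 0.051. The vial is in the x=+22 lane, so each ball can be swept separately with the jaws shut and aligned with tray x. First I lift above the press and cross over.

jog_arm(commands=[{"ty":-150,"claw":0},{"ty":-150,"claw":0},{"ty":-150,"claw":0},{"ty":-150,"claw":0},{"tx":510,"ty":-150,"tz":-509,"ay":1.088,"claw":0},{"tx":510,"ty":-150,"tz":-509,"ay":1.088,"claw":0},{"tx":510,"ty":-150,"tz":-509,"ay":1.088,"claw":0},{"tx":510,"ty":-150,"tz":-509,"ay":1.088,"claw":0},{"tx":510,"ty":-150,"tz":-509,"ay":1.088,"claw":0},{"tx":510,"ty":-150,"tz":-509,"ay":1.088,"claw":0},{"tx":510,"ty":-150,"tz":-509,"ay":1.088,"claw":0},{"tx":510,"ty":-150,"tz":-509,"ay":1.088,"claw":0},{"tx":510,"ty":-150,"tz":-509,"ay":1.088,"claw":0},{"tx":510,"ty":-150,"tz":-509,"ay":1.088,"claw":0},{"tx":510,"ty":-150,"tz":-509,"ay":1.088,"claw":0},{"tx":510,"ty":-150,"tz":-509,"ay":1.088,"claw":0},{"tx":510,"ty":-150,"tz":-509,"ay":1.088,"claw":0},{"tx":510,"ty":-150,"tz":-509,"ay":1.088,"claw":0},{"tx":510,"ty":-150,"tz":-509,"ay":1.088,"claw":0},{"tx":510,"ty":-150,"tz":-509,"ay":1.088,"claw":0}])

```text
invalid input at $.commands[0]: expected keys ax, ay, az, tx, ty, tz, claw
```

jog_arm(commands=[{"ax":0,"ay":0,"az":0,"tx":0,"ty":-150,"tz":0,"claw":0},{"ax":0,"ay":0,"az":0,"tx":0,"ty":-150,"tz":0,"claw":0},{"ax":0,"ay":0,"az":0,"tx":0,"ty":-150,"tz":0,"claw":0},{"ax":0,"ay":0,"az":0,"tx":0,"ty":-150,"tz":0,"claw":0},{"ax":0,"ay":1.088,"az":0,"tx":510,"ty":-150,"tz":-509,"claw":0},{"ax":0,"ay":1.088,"az":0,"tx":510,"ty":-150,"tz":-509,"claw":0},{"ax":0,"ay":1.088,"az":0,"tx":510,"ty":-150,"tz":-509,"claw":0},{"ax":0,"ay":1.088,"az":0,"tx":510,"ty":-150,"tz":-509,"claw":0},{"ax":0,"ay":1.088,"az":0,"tx":510,"ty":-150,"tz":-509,"claw":0},{"ax":0,"ay":1.088,"az":0,"tx":510,"ty":-150,"tz":-509,"claw":0},{"ax":0,"ay":1.088,"az":0,"tx":510,"ty":-150,"tz":-509,"claw":0},{"ax":0,"ay":1.088,"az":0,"tx":510,"ty":-150,"tz":-509,"claw":0},{"ax":0,"ay":1.088,"az":0,"tx":510,"ty":-150,"tz":-509,"claw":0},{"ax":0,"ay":1.088,"az":0,"tx":510,"ty":-150,"tz":-509,"claw":0},{"ax":0,"ay":1.088,"az":0,"tx":510,"ty":-150,"tz":-509,"claw":0},{"ax":0,"ay":1.088,"az":0,"tx":510,"ty":-150,"tz":-509,"claw":0},{"ax":0,"ay":1.088,"az":0,"tx":510,"ty":-150,"tz":-509,"claw":0},{"ax":0,"ay":1.088,"az":0,"tx":510,"ty":-150,"tz":-509,"claw":0},{"ax":0,"ay":1.088,"az":0,"tx":510,"ty":-150,"tz":-509,"claw":0},{"ax":0,"ay":1.088,"az":0,"tx":510,"ty":-150,"tz":-509,"claw":0}])

```text
clock: 1.77
position: [0.4615, -0.1283, 0.3684]
ee_rot: [-0.512, 0.488, -0.487, 0.512]
ft_force: [0.6, 0.4, 0.2]
opening: 0.008
```

```bash
python3 - <<'E'
from station import monitor, eyes
import cv2, numpy as np
from scipy.spatial.transform import Rotation as R
d=eyes.snapshot("scene"); cv2.imwrite('pics/scene1.png',d['frame'])
s=monitor.sense(); print(s['clock'],s['position'],s['joints'],s['opening'],s['ft_force']); print(R.from_quat(s['ee_rot']).as_matrix().round(3))
E
```

```text
1.8167 [ 0.46371281 -0.1351211   0.36683826] [-0.51198741  0.07596301  1.40294644 -0.00387855  1.66195555 -0.55747719] 0.0016251666729890305 [ 2.03140398 -4.9898802   0.23212943]
[[ 0.045 -0.001  0.999]
 [-0.999 -0.004  0.045]
 [ 0.004 -1.    -0.001]]
```

View pics/scene1.png

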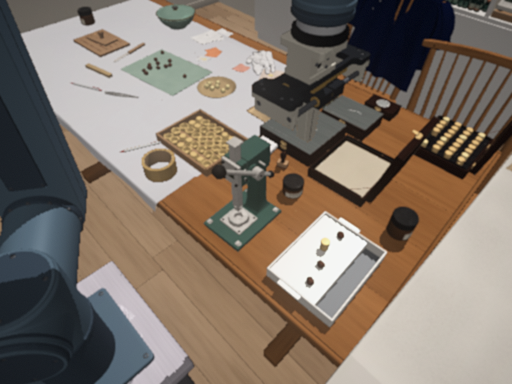

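The arm is high and clear, and the tray is undisturbed. I descend partway over the middle ball's start point, then check clearance to the press.

jog_arm(commands=[{"ax":0,"ay":0,"az":0,"tx":42,"ty":0,"tz":14,"claw":0},{"ax":0,"ay":0,"az":0,"tx":42,"ty":0,"tz":14,"claw":0},{"ax":0,"ay":0,"az":0,"tx":42,"ty":240,"tz":14,"claw":0},{"ax":0,"ay":0,"az":0,"tx":42,"ty":240,"tz":14,"claw":0},{"ax":0,"ay":0,"az":0,"tx":42,"ty":240,"tz":14,"claw":0},{"ax":0,"ay":0,"az":0,"tx":42,"ty":240,"tz":14,"claw":0},{"ax":0,"ay":0,"az":0,"tx":42,"ty":240,"tz":14,"claw":0},{"ax":0,"ay":0,"az":0,"tx":42,"ty":240,"tz":14,"claw":0},{"ax":0,"ay":0,"az":0,"tx":42,"ty":240,"tz":14,"claw":0},{"ax":0,"ay":0,"az":0,"tx":42,"ty":240,"tz":14,"claw":0},{"ax":0,"ay":0,"az":0,"tx":42,"ty":240,"tz":14,"claw":0}])

```text
clock: 2.73
position: [0.4787, -0.1678, 0.1305]
ee_rot: [-0.512, 0.486, -0.488, 0.513]
ft_force: [0.2, -0.0, 0.8]
opening: 0.007
```

```bash
cat > look.py <<'E'
import sys, cv2, numpy as np
from station import monitor, eyes
from scipy.spatial.transform import Rotation as R
n=sys.argv[1]
for c in sys.argv[2:]:
    d=eyes.snapshot(c); cv2.imwrite(f'pics/{c}{n}.png',d['frame']); np.savez(f'{c}{n}.npz',**{k:np.array(v) for k,v in d.items()})
s=monitor.sense(); p=s['position']; print(s['clock'],p,s['joints'].round(3) if hasattr(s['joints'],'round') else s['joints'],s['ft_force'])
y=.0513; Rt=np.array([[np.cos(y),np.sin(y)],[-np.sin(y),np.cos(y)]]); print('tray xy',(Rt@(np.array(p[:2])-[.5053,-.2072])*1000).round(1)); print(R.from_quat(s['ee_rot']).as_matrix().round(4).tolist())
E
python3 look.py 2 scene top; python3 -c "
import cv2,numpy as np
a=cv2.imread('pics/scene2.png');b=cv2.imread('pics/top2.png')[120:300,200:420]
b=cv2.resize(b,None,fx=600/220/2,fy=600/220/2); b=cv2.resize(cv2.imread('pics/top2.png')[110:300,200:420],(288,249))
o=np.zeros((384,800,3),np.uint8);o[:,:512]=a;o[:249,512:]=b;cv2.imwrite('pics/both2.png',o)"
```

```text
2.8333 [ 0.4793247  -0.16829017  0.13130689] [-0.558  0.259  1.763 -0.     1.114 -0.608] [ 0.2145603  -0.09362528  0.8048927 ]
tray xy [-23.9  40.2]
[[0.0501, 0.0042, 0.9987], [-0.9987, -0.0026, 0.0501], [0.0028, -1.0, 0.004]]
```

View pics/both2.png

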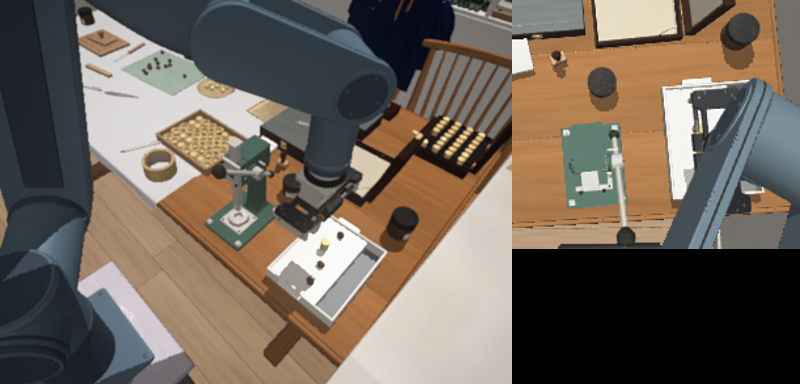

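The forearm passes to the right of the press with good clearance, and the fingers are clear of the vial. Lowering behind the middle ball.

jog_arm(commands=[{"ax":0,"ay":0,"az":0,"tx":0,"ty":40,"tz":0,"claw":0},{"ax":0,"ay":0,"az":0,"tx":0,"ty":75,"tz":0,"claw":0},{"ax":0,"ay":0,"az":0,"tx":0,"ty":90,"tz":0,"claw":0},{"ax":0,"ay":0,"az":0,"tx":0,"ty":97,"tz":0,"claw":0},{"ax":0,"ay":0,"az":0,"tx":0,"ty":99,"tz":0,"claw":0},{"ax":0,"ay":0,"az":0,"tx":0,"ty":99,"tz":0,"claw":0},{"ax":0,"ay":0,"az":0,"tx":0,"ty":99,"tz":0,"claw":0}])

```text
clock: 3.42
position: [0.4791, -0.1683, 0.0315]
ee_rot: [-0.512, 0.486, -0.489, 0.513]
ft_force: [-0.6, -0.1, 0.3]
opening: 0.007
```

jog_arm(commands=[{"ax":0,"ay":0,"az":0,"tx":5,"ty":0,"tz":0,"claw":0},{"ax":0,"ay":0,"az":0,"tx":10,"ty":0,"tz":0,"claw":0},{"ax":0,"ay":0,"az":0,"tx":14,"ty":0,"tz":0,"claw":0},{"ax":0,"ay":0,"az":0,"tx":18,"ty":0,"tz":0,"claw":0},{"ax":0,"ay":0,"az":0,"tx":22,"ty":0,"tz":0,"claw":0},{"ax":0,"ay":0,"az":0,"tx":26,"ty":0,"tz":0,"claw":0},{"ax":0,"ay":0,"az":0,"tx":30,"ty":0,"tz":0,"claw":0},{"ax":0,"ay":0,"az":0,"tx":34,"ty":0,"tz":0,"claw":0},{"ax":0,"ay":0,"az":0,"tx":38,"ty":0,"tz":0,"claw":0},{"ax":0,"ay":0,"az":0,"tx":42,"ty":0,"tz":0,"claw":0},{"ax":0,"ay":0,"az":0,"tx":46,"ty":0,"tz":0,"claw":0},{"ax":0,"ay":0,"az":0,"tx":50,"ty":0,"tz":0,"claw":0},{"ax":0,"ay":0,"az":0,"tx":54,"ty":0,"tz":0,"claw":0},{"ax":0,"ay":0,"az":0,"tx":58,"ty":0,"tz":0,"claw":0},{"ax":0,"ay":0,"az":0,"tx":62,"ty":0,"tz":0,"claw":0},{"ax":0,"ay":0,"az":0,"tx":66,"ty":0,"tz":0,"claw":0},{"ax":0,"ay":0,"az":0,"tx":70,"ty":0,"tz":0,"claw":0},{"ax":0,"ay":0,"az":0,"tx":74,"ty":0,"tz":0,"claw":0},{"ax":0,"ay":0,"az":0,"tx":78,"ty":0,"tz":0,"claw":0},{"ax":0,"ay":0,"az":0,"tx":80,"ty":0,"tz":0,"claw":0}])

```text
clock: 5.08
position: [0.4817, -0.248, 0.0297]
ee_rot: [0.512, -0.487, 0.488, -0.512]
ft_force: [-0.2, 0.7, -0.4]
opening: 0.006
```

```bash
python3 look.py 3 scene wrist; python3 -c "
import cv2,numpy as np
a=cv2.resize(cv2.imread('pics/scene3.png')[200:330,255:395],(420,390));b=cv2.resize(cv2.imread('pics/wrist3.png'),(380,285))
o=np.zeros((390,800,3),np.uint8);o[:,:420]=a;o[:285,420:]=b;cv2.imwrite('pics/both3.png',o)"
```

```text
5.1833 [ 0.48163478 -0.24773221  0.02963582] [-0.681  0.444  1.784 -0.     0.914 -0.731] [-0.26216148 -0.08862185 -0.57036112]
tray xy [-25.7 -39.3]
[[0.0495, 0.0001, 0.9988], [-0.9988, -0.0001, 0.0495], [0.0001, -1.0, 0.0001]]
```

View pics/both3.png

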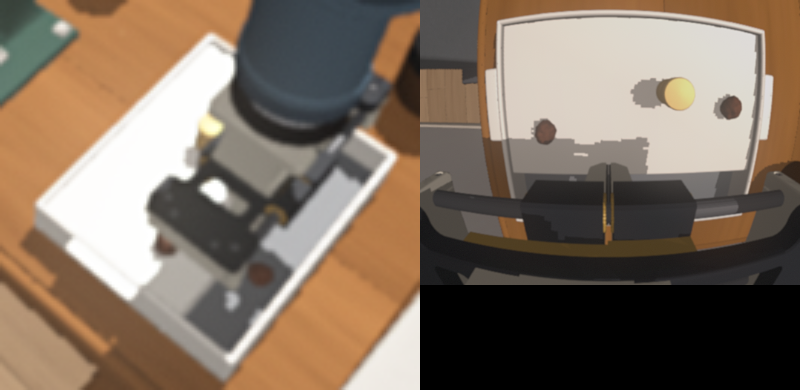

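The middle ball is in the trough (crop pixel 262,272), and the vial and the other balls are untouched. Next I lift, move behind the near ball and lower.

jog_arm(commands=[{"ax":0,"ay":0,"az":0,"tx":0,"ty":-40,"tz":0,"claw":0},{"ax":0,"ay":0,"az":0,"tx":0,"ty":-60,"tz":0,"claw":0},{"ax":0,"ay":0,"az":0,"tx":-66,"ty":-60,"tz":-47,"claw":0},{"ax":0,"ay":0,"az":0,"tx":-66,"ty":-60,"tz":-47,"claw":0},{"ax":0,"ay":0,"az":0,"tx":-66,"ty":-60,"tz":-47,"claw":0},{"ax":0,"ay":0,"az":0,"tx":-66,"ty":-60,"tz":-47,"claw":0},{"ax":0,"ay":0,"az":0,"tx":-66,"ty":-30,"tz":-47,"claw":0},{"ax":0,"ay":0,"az":0,"tx":-66,"ty":-12,"tz":-47,"claw":0},{"ax":0,"ay":0,"az":0,"tx":-66,"ty":-5,"tz":-47,"claw":0},{"ax":0,"ay":0,"az":0,"tx":-66,"ty":-3,"tz":-47,"claw":0},{"ax":0,"ay":0,"az":0,"tx":-66,"ty":-3,"tz":-47,"claw":0}])

```text
clock: 6.1
position: [0.4318, -0.1842, 0.0325]
ee_rot: [0.512, -0.488, 0.487, -0.512]
ft_force: [0.1, 0.6, -1.2]
opening: 0.005
```

```bash
python3 look.py 4
```

```text
6.1 [ 0.43175885 -0.18419656  0.03246987] [-0.642  0.337  1.956 -0.     0.849 -0.691] [ 0.13948948  0.56496321 -1.21123748]
tray xy [-72.3  26.7]
[[0.0498, -0.0004, 0.9988], [-0.9988, 0.0003, 0.0498], [-0.0003, -1.0, -0.0004]]
```

Push 67 mm to tray y ≈ −40.

jog_arm(commands=[{"ax":0,"ay":0,"az":0,"tx":4,"ty":0,"tz":0,"claw":0},{"ax":0,"ay":0,"az":0,"tx":8,"ty":0,"tz":0,"claw":0},{"ax":0,"ay":0,"az":0,"tx":12,"ty":0,"tz":0,"claw":0},{"ax":0,"ay":0,"az":0,"tx":16,"ty":0,"tz":0,"claw":0},{"ax":0,"ay":0,"az":0,"tx":20,"ty":0,"tz":0,"claw":0},{"ax":0,"ay":0,"az":0,"tx":24,"ty":0,"tz":0,"claw":0},{"ax":0,"ay":0,"az":0,"tx":28,"ty":0,"tz":0,"claw":0},{"ax":0,"ay":0,"az":0,"tx":32,"ty":0,"tz":0,"claw":0},{"ax":0,"ay":0,"az":0,"tx":36,"ty":0,"tz":0,"claw":0},{"ax":0,"ay":0,"az":0,"tx":40,"ty":0,"tz":0,"claw":0},{"ax":0,"ay":0,"az":0,"tx":44,"ty":0,"tz":0,"claw":0},{"ax":0,"ay":0,"az":0,"tx":48,"ty":0,"tz":0,"claw":0},{"ax":0,"ay":0,"az":0,"tx":52,"ty":0,"tz":0,"claw":0},{"ax":0,"ay":0,"az":0,"tx":56,"ty":0,"tz":0,"claw":0},{"ax":0,"ay":0,"az":0,"tx":60,"ty":0,"tz":0,"claw":0},{"ax":0,"ay":0,"az":0,"tx":64,"ty":0,"tz":0,"claw":0},{"ax":0,"ay":0,"az":0,"tx":67,"ty":0,"tz":0,"claw":0},{"ax":0,"ay":0,"az":0,"tx":67,"ty":0,"tz":0,"claw":0}])

```text
clock: 7.6
position: [0.4349, -0.2514, 0.0327]
ee_rot: [0.512, -0.487, 0.488, -0.512]
ft_force: [-0.2, 0.4, -0.2]
opening: 0.005
```

```bash
python3 look.py 5
```

```text
7.6 [ 0.4348576  -0.25136768  0.03269849] [-0.746  0.383  1.878 -0.     0.879 -0.796] [-0.15479273  0.37207214 -0.21062978]
tray xy [-72.6 -40.5]
[[0.0495, 0.0003, 0.9988], [-0.9988, -0.0004, 0.0495], [0.0004, -1.0, 0.0003]]
```

Now lift well over the vial, cross to the far lane and pause above to look.

jog_arm(commands=[{"ax":0,"ay":0,"az":0,"tx":0,"ty":-41,"tz":0,"claw":0},{"ax":0,"ay":0,"az":0,"tx":0,"ty":-82,"tz":0,"claw":0},{"ax":0,"ay":0,"az":0,"tx":0,"ty":-82,"tz":0,"claw":0},{"ax":0,"ay":0,"az":0,"tx":-85,"ty":-82,"tz":148,"claw":0},{"ax":0,"ay":0,"az":0,"tx":-85,"ty":-82,"tz":148,"claw":0},{"ax":0,"ay":0,"az":0,"tx":-85,"ty":-82,"tz":148,"claw":0},{"ax":0,"ay":0,"az":0,"tx":-85,"ty":-82,"tz":148,"claw":0},{"ax":0,"ay":0,"az":0,"tx":-85,"ty":-82,"tz":148,"claw":0},{"ax":0,"ay":0,"az":0,"tx":-85,"ty":-82,"tz":148,"claw":0},{"ax":0,"ay":0,"az":0,"tx":-85,"ty":-82,"tz":148,"claw":0},{"ax":0,"ay":0,"az":0,"tx":-85,"ty":-82,"tz":148,"claw":0}])

```text
clock: 8.52
position: [0.577, -0.1588, 0.1143]
ee_rot: [0.512, -0.488, 0.487, -0.512]
ft_force: [-0.6, -1.0, 0.6]
opening: 0.006
```

```bash
python3 look.py 6 scene wrist; python3 -c "
import cv2,numpy as np
a=cv2.resize(cv2.imread('pics/scene6.png')[190:330,255:415],(446,390));b=cv2.resize(cv2.imread('pics/wrist6.png'),(354,266))
o=np.zeros((390,800,3),np.uint8);o[:,:446]=a;o[:266,446:]=b;cv2.imwrite('pics/both6.png',o)"
```

```text
8.6167 [ 0.57704945 -0.15926103  0.11465473] [-0.455  0.43   1.554 -0.     1.159 -0.503] [-0.06267724  0.18356049 -0.40030385]
tray xy [74.1 44.2]
[[0.0483, -0.0007, 0.9988], [-0.9988, 0.0, 0.0483], [-0.0001, -1.0, -0.0007]]
```

View pics/both6.png

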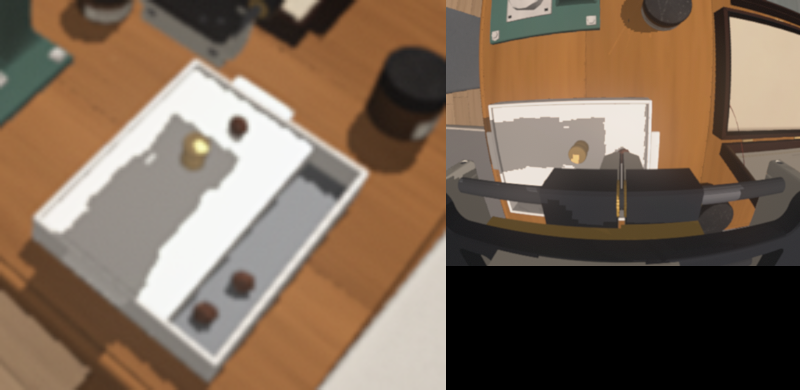

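Two balls lie in the trough at (203,316) and (240,284). The vial stands at (195,152) and the far ball at (238,127) is untouched. Lowering behind it.

jog_arm(commands=[{"ax":0,"ay":0,"az":0,"tx":0,"ty":35,"tz":1,"claw":0},{"ax":0,"ay":0,"az":0,"tx":0,"ty":65,"tz":1,"claw":0},{"ax":0,"ay":0,"az":0,"tx":0,"ty":77,"tz":1,"claw":0},{"ax":0,"ay":0,"az":0,"tx":0,"ty":82,"tz":1,"claw":0},{"ax":0,"ay":0,"az":0,"tx":0,"ty":83,"tz":1,"claw":0},{"ax":0,"ay":0,"az":0,"tx":0,"ty":83,"tz":1,"claw":0},{"ax":0,"ay":0,"az":0,"tx":0,"ty":83,"tz":1,"claw":0}])

```text
clock: 9.2
position: [0.5803, -0.159, 0.0333]
ee_rot: [-0.512, 0.486, -0.488, 0.513]
ft_force: [-0.1, 0.3, 0.2]
opening: 0.009
```

jog_arm(commands=[{"ax":0,"ay":0,"az":0,"tx":6,"ty":1,"tz":0,"claw":0},{"ax":0,"ay":0,"az":0,"tx":12,"ty":1,"tz":0,"claw":0},{"ax":0,"ay":0,"az":0,"tx":16,"ty":1,"tz":0,"claw":0},{"ax":0,"ay":0,"az":0,"tx":20,"ty":1,"tz":0,"claw":0},{"ax":0,"ay":0,"az":0,"tx":24,"ty":1,"tz":0,"claw":0},{"ax":0,"ay":0,"az":0,"tx":28,"ty":1,"tz":0,"claw":0},{"ax":0,"ay":0,"az":0,"tx":32,"ty":1,"tz":0,"claw":0},{"ax":0,"ay":0,"az":0,"tx":36,"ty":1,"tz":0,"claw":0},{"ax":0,"ay":0,"az":0,"tx":40,"ty":1,"tz":0,"claw":0},{"ax":0,"ay":0,"az":0,"tx":44,"ty":1,"tz":0,"claw":0},{"ax":0,"ay":0,"az":0,"tx":48,"ty":1,"tz":0,"claw":0},{"ax":0,"ay":0,"az":0,"tx":52,"ty":1,"tz":0,"claw":0},{"ax":0,"ay":0,"az":0,"tx":56,"ty":1,"tz":0,"claw":0},{"ax":0,"ay":0,"az":0,"tx":60,"ty":1,"tz":0,"claw":0},{"ax":0,"ay":0,"az":0,"tx":64,"ty":1,"tz":0,"claw":0},{"ax":0,"ay":0,"az":0,"tx":68,"ty":1,"tz":0,"claw":0},{"ax":0,"ay":0,"az":0,"tx":72,"ty":1,"tz":0,"claw":0},{"ax":0,"ay":0,"az":0,"tx":76,"ty":1,"tz":0,"claw":0},{"ax":0,"ay":0,"az":0,"tx":80,"ty":1,"tz":0,"claw":0},{"ax":0,"ay":0,"az":0,"tx":84,"ty":1,"tz":0,"claw":0}])

```text
clock: 10.87
position: [0.5835, -0.2426, 0.0306]
ee_rot: [0.512, -0.487, 0.487, -0.512]
ft_force: [-0.3, -0.6, -0.7]
opening: 0.006
```

jog_arm(commands=[{"ax":0,"ay":0,"az":0,"tx":0,"ty":0,"tz":0,"claw":0},{"ax":0,"ay":0,"az":0,"tx":0,"ty":-40,"tz":0,"claw":0},{"ax":0,"ay":0,"az":0,"tx":0,"ty":-80,"tz":0,"claw":0},{"ax":0,"ay":0,"az":0,"tx":0,"ty":-120,"tz":0,"claw":0},{"ax":0,"ay":0,"az":0,"tx":0,"ty":-160,"tz":0,"claw":0},{"ax":0,"ay":0,"az":0,"tx":0,"ty":-200,"tz":0,"claw":0},{"ax":0,"ay":0,"az":0,"tx":0,"ty":-240,"tz":0,"claw":0},{"ax":0,"ay":0,"az":0,"tx":0,"ty":-240,"tz":0,"claw":0},{"ax":0,"ay":0,"az":0,"tx":0,"ty":-240,"tz":0,"claw":0}])

```text
clock: 11.62
position: [0.5847, -0.2428, 0.2741]
ee_rot: [-0.512, 0.485, -0.49, 0.513]
ft_force: [0.1, 0.3, -0.8]
opening: 0.008
```

```bash
python3 look.py 7 scene; python3 -c "
import cv2
cv2.imwrite('pics/s7.png',cv2.resize(cv2.imread('pics/scene7.png')[150:340,190:443],(800,600)))"
```

```text
11.6667 [ 0.58359146 -0.24214516  0.27130939] [-0.57   0.381  1.236  0.     1.523 -0.62 ] [-0.07803589  0.06910422 -0.03214186]
tray xy [ 76.4 -38.9]
[[0.0501, 0.0014, 0.9987], [-0.9987, -0.0009, 0.0501], [0.001, -1.0, 0.0014]]
```

View pics/s7.png

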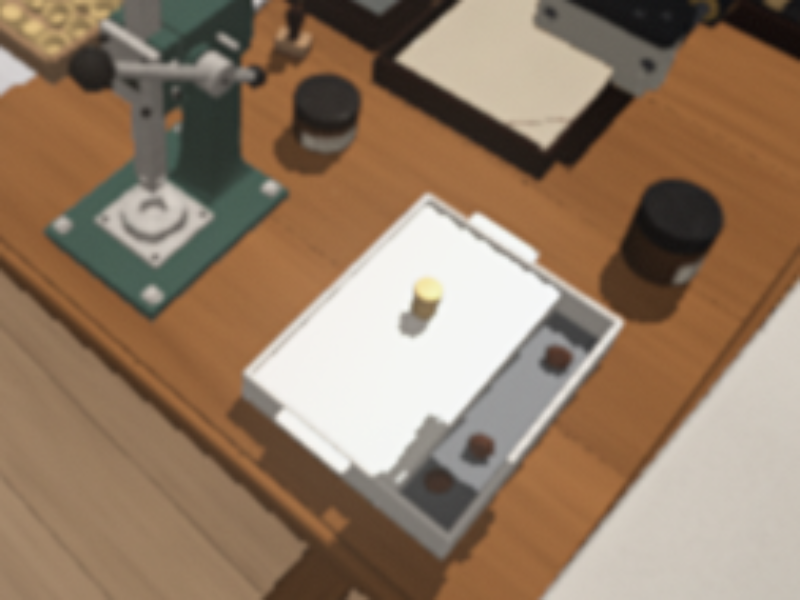

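All three balls lie in the trough, at (557,357), (480,446) and (438,481). The vial stands at (427,297), the jars are in place and the gripper is clear. Handing in.

```bash
python3 -c "
import numpy as np
a=np.load('scene0.npz')['frame'].astype(int);b=np.load('scene7.npz')['frame'].astype(int)
for n,(r0,r1,c0,c1) in dict(vial=(234,254,317,331),tape=(145,182,135,180),low_jar=(172,200,280,306),tall_jar=(205,245,385,420)).items(): print(n,abs(a-b)[r0:r1,c0:c1].mean().round(2))
from station import job; print(job.sign_off())"
```

```text
vial 4.66
tape 4.72
low_jar 2.89
tall_jar 2.44
the job is handed in; nothing more can be done
None
```

I swept all three herb balls off the platform into the trough. Each was pushed along the surface with the closed fingertips, one lane at a time, and none was lifted. I lifted the arm to about 0.27 m, touching nothing, and handed the job in at about 12 s.

- **Final picture:** the last scene-camera picture showed all three balls on the trough floor, and the vial still standing where it was. Both jars looked in place.
- **Before/after comparison:** the image differences around the vial, jars and tape were small (2 to 5 grey levels on average). I printed these in the same step as the hand-in, so they did not gate it. I did not check the tape by eye in the last picture, as the crop left it out.
- **Forces:** the largest wrist-force reading I saw was about 5 N, during the crossing in free air. It stayed under 2 N in the readings taken at the end of each sweep.
- **Failed checks:** none failed. One early disagreement was that the two cameras placed the balls about 4 mm apart in x, which did not affect the sweeps.

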